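# Shake drying blocks over the drip tray

### The job

Pick up the shaker from its rubber mat and shake its eight clay drying blocks out over the steel drip tray, evenly, so that all eight end up in the tray, piled no more than two high, with at least two in each of its three bays. Then set the empty shaker back down on its mat, the right way up. Do not touch the blocks with the gripper, and leave the other things on the bench where they are.

Things in the scene. Friction and masses are not known exactly. Their poses are not given: they have to be found in the camera images.
- shaker: grey plastic block shaker: flat hollow box 120 (x) x 50 (y) x 35 mm high, walls and floor 3 mm, clear roof over the rear 85 mm. Its -x end (the nose) is open, without a lip: friction alone keeps the blocks in while it is level; they slide out once the nose tips down 25 to 37 degrees, or sooner if shaken. 180 g. Origin: centre of the underside, z up
- shaker_fin (a point): grip point of the shaker, axes as the shaker's: middle of the upright fin on its roof, which is 70 mm long (x), 16 mm thick (y) and 40 mm tall (20 mm above and below this point); 5 mm in x and 55 mm in z from the shaker's origin
- shaker_nose (a point): middle of the lower edge of the shaker's open nose; at x = -60 mm from the shaker's origin
- tray: shallow steel drip tray fixed to the bench, 190 mm (x) by 310 mm (y) outside, walls 25 mm high and 4 mm thick, floor 3 mm thick. Two ribs along x, 4 mm thick and 11 mm high above the bench, at y = -50 and +50 mm, part it into three equal bays side by side along y. Origin: centre of the underside
- mat: black rubber mat fixed to the bench, 150 mm (x) by 200 mm (y), 3 mm thick, on which the shaker stands. Origin: centre of the underside
- block0: one of eight fired-clay drying blocks, 22 x 18 x 14 mm (x, y, z), 10 g, at the start lying in the shaker. Origin: its centre
- block1: one of eight fired-clay drying blocks, 22 x 18 x 14 mm (x, y, z), 10 g, at the start lying in the shaker. Origin: its centre
- block2: one of eight fired-clay drying blocks, 22 x 18 x 14 mm (x, y, z), 10 g, at the start lying in the shaker. Origin: its centre
- block3: one of eight fired-clay drying blocks, 22 x 18 x 14 mm (x, y, z), 10 g, at the start lying in the shaker. Origin: its centre
- block4: one of eight fired-clay drying blocks, 22 x 18 x 14 mm (x, y, z), 10 g, at the start lying in the shaker. Origin: its centre
- block5: one of eight fired-clay drying blocks, 22 x 18 x 14 mm (x, y, z), 10 g, at the start lying in the shaker. Origin: its centre
- block6: one of eight fired-clay drying blocks, 22 x 18 x 14 mm (x, y, z), 10 g, at the start lying in the shaker. Origin: its centre
- block7: one of eight fired-clay drying blocks, 22 x 18 x 14 mm (x, y, z), 10 g, at the start lying in the shaker. Origin: its centre
- bottle: stoppered glass bottle, 60 mm across, 142 mm tall, a bystander to leave alone
- scrub: nylon grout brush lying on the bench, a bystander to leave alone
- scraper: steel scraper lying on the bench, a bystander to leave alone
- dustpan: small black dustpan, 150 mm wide, on the bench, a bystander to leave alone
- jar: glass jar, 64 mm across, 75 mm tall, a bystander to leave alone
Mind the look-alikes: they are no part of the job. Of the things like the mat, leave any that is purple; of the rest the larger one is meant.

How it is judged (in metres and radians):
On the way, in this order (a step that is already met when the one before it is completed fails the run):
1. the shaker is lifted off its mat with all eight blocks still in it (height (world z) of shaker above 0.04 m and distance between each of block0, block1, block2, block3, block4, block5, block6, block7 and shaker below 0.07 m), for 0.1 s.
2. all eight blocks lie in the tray, no more than two high, while the shaker is still held up off the bench (height (world z) of shaker above 0.03 m and x of block0 in the frame of tray between -0.091 and 0.091 m and y of block0 in the frame of tray between -0.151 and 0.151 m and z of each of block0, block1, block2, block3, block4, block5, block6, block7 in the frame of tray below 0.037 m and x of block1 in the frame of tray between -0.091 and 0.091 m and y of block1 in the frame of tray between -0.151 and 0.151 m and x of block2 in the frame of tray between -0.091 and 0.091 m and y of block2 in the frame of tray between -0.151 and 0.151 m and x of block3 in the frame of tray between -0.091 and 0.091 m and y of block3 in the frame of tray between -0.151 and 0.151 m and x of block4 in the frame of tray between -0.091 and 0.091 m and y of block4 in the frame of tray between -0.151 and 0.151 m and x of block5 in the frame of tray between -0.091 and 0.091 m and y of block5 in the frame of tray between -0.151 and 0.151 m and x of block6 in the frame of tray between -0.091 and 0.091 m and y of block6 in the frame of tray between -0.151 and 0.151 m and x of block7 in the frame of tray between -0.091 and 0.091 m and y of block7 in the frame of tray between -0.151 and 0.151 m), for 0.2 s.
At the end, for the whole second after the job is handed in: all eight blocks at rest inside the tray, piled no more than two high (centres under 37 mm above the bench), at least two centred in each of the three bays; shaker released and at rest on its mat, upright within 0.1 rad, its centre within 60 mm (mat x) and 80 mm (mat y) of the mat's centre (x of block0 in the frame of tray between -0.091 and 0.091 m and y of block0 in the frame of tray between -0.151 and 0.151 m and z of each of block0, block1, block2, block3, block4, block5, block6, block7 in the frame of tray below 0.037 m and x of block1 in the frame of tray between -0.091 and 0.091 m and y of block1 in the frame of tray between -0.151 and 0.151 m and x of block2 in the frame of tray between -0.091 and 0.091 m and y of block2 in the frame of tray between -0.151 and 0.151 m and x of block3 in the frame of tray between -0.091 and 0.091 m and y of block3 in the frame of tray between -0.151 and 0.151 m and x of block4 in the frame of tray between -0.091 and 0.091 m and y of block4 in the frame of tray between -0.151 and 0.151 m and x of block5 in the frame of tray between -0.091 and 0.091 m and y of block5 in the frame of tray between -0.151 and 0.151 m and x of block6 in the frame of tray between -0.091 and 0.091 m and y of block6 in the frame of tray between -0.151 and 0.151 m and x of block7 in the frame of tray between -0.091 and 0.091 m and y of block7 in the frame of tray between -0.151 and 0.151 m and y of any of block1, block2, block3, block4, block5, block6, block7 in the frame of tray below -0.05 m and y of any of block0, block2, block3, block4, block5, block6, block7 in the frame of tray below -0.05 m and y of any of block0, block1, block3, block4, block5, block6, block7 in the frame of tray below -0.05 m and y of any of block0, block1, block2, block4, block5, block6, block7 in the frame of tray below -0.05 m and y of any of block0, block1, block2, block3, block5, block6, block7 in the frame of tray below -0.05 m and y of any of block0, block1, block2, block3, block4, block6, block7 in the frame of tray below -0.05 m and y of any of block0, block1, block2, block3, block4, block5, block7 in the frame of tray below -0.05 m and y of any of block0, block1, block2, block3, block4, block5, block6 in the frame of tray below -0.05 m and (y of block1 in the frame of tray between -0.05 and 0.05 m or y of block2 in the frame of tray between -0.05 and 0.05 m or y of block3 in the frame of tray between -0.05 and 0.05 m or y of block4 in the frame of tray between -0.05 and 0.05 m or y of block5 in the frame of tray between -0.05 and 0.05 m or y of block6 in the frame of tray between -0.05 and 0.05 m or y of block7 in the frame of tray between -0.05 and 0.05 m) and (y of block0 in the frame of tray between -0.05 and 0.05 m or y of block2 in the frame of tray between -0.05 and 0.05 m or y of block3 in the frame of tray between -0.05 and 0.05 m or y of block4 in the frame of tray between -0.05 and 0.05 m or y of block5 in the frame of tray between -0.05 and 0.05 m or y of block6 in the frame of tray between -0.05 and 0.05 m or y of block7 in the frame of tray between -0.05 and 0.05 m) and (y of block0 in the frame of tray between -0.05 and 0.05 m or y of block1 in the frame of tray between -0.05 and 0.05 m or y of block3 in the frame of tray between -0.05 and 0.05 m or y of block4 in the frame of tray between -0.05 and 0.05 m or y of block5 in the frame of tray between -0.05 and 0.05 m or y of block6 in the frame of tray between -0.05 and 0.05 m or y of block7 in the frame of tray between -0.05 and 0.05 m) and (y of block0 in the frame of tray between -0.05 and 0.05 m or y of block1 in the frame of tray between -0.05 and 0.05 m or y of block2 in the frame of tray between -0.05 and 0.05 m or y of block4 in the frame of tray between -0.05 and 0.05 m or y of block5 in the frame of tray between -0.05 and 0.05 m or y of block6 in the frame of tray between -0.05 and 0.05 m or y of block7 in the frame of tray between -0.05 and 0.05 m) and (y of block0 in the frame of tray between -0.05 and 0.05 m or y of block1 in the frame of tray between -0.05 and 0.05 m or y of block2 in the frame of tray between -0.05 and 0.05 m or y of block3 in the frame of tray between -0.05 and 0.05 m or y of block5 in the frame of tray between -0.05 and 0.05 m or y of block6 in the frame of tray between -0.05 and 0.05 m or y of block7 in the frame of tray between -0.05 and 0.05 m) and (y of block0 in the frame of tray between -0.05 and 0.05 m or y of block1 in the frame of tray between -0.05 and 0.05 m or y of block2 in the frame of tray between -0.05 and 0.05 m or y of block3 in the frame of tray between -0.05 and 0.05 m or y of block4 in the frame of tray between -0.05 and 0.05 m or y of block6 in the frame of tray between -0.05 and 0.05 m or y of block7 in the frame of tray between -0.05 and 0.05 m) and (y of block0 in the frame of tray between -0.05 and 0.05 m or y of block1 in the frame of tray between -0.05 and 0.05 m or y of block2 in the frame of tray between -0.05 and 0.05 m or y of block3 in the frame of tray between -0.05 and 0.05 m or y of block4 in the frame of tray between -0.05 and 0.05 m or y of block5 in the frame of tray between -0.05 and 0.05 m or y of block7 in the frame of tray between -0.05 and 0.05 m) and (y of block0 in the frame of tray between -0.05 and 0.05 m or y of block1 in the frame of tray between -0.05 and 0.05 m or y of block2 in the frame of tray between -0.05 and 0.05 m or y of block3 in the frame of tray between -0.05 and 0.05 m or y of block4 in the frame of tray between -0.05 and 0.05 m or y of block5 in the frame of tray between -0.05 and 0.05 m or y of block6 in the frame of tray between -0.05 and 0.05 m) and y of any of block1, block2, block3, block4, block5, block6, block7 in the frame of tray above 0.05 m and y of any of block0, block2, block3, block4, block5, block6, block7 in the frame of tray above 0.05 m and y of any of block0, block1, block3, block4, block5, block6, block7 in the frame of tray above 0.05 m and y of any of block0, block1, block2, block4, block5, block6, block7 in the frame of tray above 0.05 m and y of any of block0, block1, block2, block3, block5, block6, block7 in the frame of tray above 0.05 m and y of any of block0, block1, block2, block3, block4, block6, block7 in the frame of tray above 0.05 m and y of any of block0, block1, block2, block3, block4, block5, block7 in the frame of tray above 0.05 m and y of any of block0, block1, block2, block3, block4, block5, block6 in the frame of tray above 0.05 m and linear speed of each of block0, block1, block2, block3, block4, block5, block6, block7, shaker below 0.03 m/s and angle between shaker's own z axis and vertical below 0.1 rad and z of shaker in the frame of mat below 0.008 m and x of shaker in the frame of mat between -0.06 and 0.06 m and y of shaker in the frame of mat between -0.08 and 0.08 m); the robot touches nothing.
It fails at once if the gripper touches a block (contact force between the fingers and block0 above 0.5 N or contact force between the fingers and block1 above 0.5 N or contact force between the fingers and block2 above 0.5 N or contact force between the fingers and block3 above 0.5 N or contact force between the fingers and block4 above 0.5 N or contact force between the fingers and block5 above 0.5 N or contact force between the fingers and block6 above 0.5 N or contact force between the fingers and block7 above 0.5 N).
It fails at once if a bystander is moved by more than 30 mm (distance of any of bottle, scrub, scraper, dustpan, jar from where it was at the start of the episode above 0.03 m).
It also fails if it takes over 72 s, if anything falls off the work surface, if the arm or the gripper's body presses on something with over 40 N, if the wrist force passes 120 N, or if a joint passes its speed limit or range.

### The arm

A 7-joint arm with a two-finger parallel gripper is mounted at the origin on the work surface. World frame = base frame: x ahead of the robot, y to its left, z up, the work surface at z = 0. Lengths are in mm, angles in rad, forces in N, time in s.
With the tool pointing down it reaches from about 350 to 775 mm from the base axis. Payload 3.1 kg.
Tool frame: the origin (TCP) lies at the very end of the fingers, on their centre line; the grasp point (between the pads) lies hold_point_z behind it (hold_point_z is the distance from the TCP to the grasp point, in mm); z points along the fingers, y is the direction in which the jaws open and shut (so a half turn about z gives the same grasp; the last joint's range is limited). The gripper opens to 85 mm and grips with 20 to 120 N. Pads are 22 mm wide; open, the fingers measure 114 mm over their backs; the gripper's body (76 mm by 85 mm) begins 54 mm behind the grasp point. The pads swing forward as they close: fully open they stand 13 mm farther back than shut.
Start: joints at [-1.257, 0.311, 0.014, 1.512, -0.004, 1.319, -0.027], TCP at [191.561, 515.579, 231.304] pointing down, gripper open.
Joint ranges: [-2.7, 2.7], [-0.3, 1.91], [-1.27, 1.3], [0.12, 2.57], [-1.44, 4.58], [0.2, 2.03], [-3.05, 3.05]. Speed limits (rad/s): [2.79, 2.79, 3.14, 3.14, 3.14, 3.14, 3.14].

### API

Orientations are given as a unit quaternion [w, x, y, z].
In Python, from rig import sense, camera, close_job, hold_point_z gives the robot as it stands.
- The arm moves only by the tool play_rows, never from a script. Its argument "plan" is text: rows parted by semicolons, each of 7 numbers parted by spaces: the finger opening in cm, from 0 to 8.54, then the shift along the tool's x, y, z in cm, then the turn, a rotation vector about the tool's x, y, z in rad. A call has 1 to 5 rows; each row shifts and turns the commanded pose from where the row before left it, along the tool's axes as they then stand; what a row does not reach is not made up. A row lasts 1/10 s, in which the tool goes at most 50 mm and 8.59 degrees, less where a joint would pass 70% of its speed; a pose out of reach is approached as far as the arm can. A call is refused whole if a number of a shift passes 5 or a number of a turn 0.15, either way. A call with a gripper value outside its range is refused whole. The fingers move at their own pace and stop on an object; "newtons" is the grip in N (left out, the last holds). Time passes only in rows, so rows that do not move let the fingers close. It gives the time, the measured TCP pose, the force and the opening at its end, in the units of the state.
- sense(): the state, without advancing time (a new reading comes with each control period).
- camera(name): name is "side" or "top" or "wrist"; returns a dict with "frame" (480x640x3 uint8, red, green, blue), "K" (3x3 intrinsics, pixels), "extrinsics" (4x4, takes a point from world to camera coordinates); the wrist camera has in their place "tool_from_camera" (4x4, takes a point from camera to tool coordinates, whose origin is the TCP and whose axes are the flange's). Camera axes: x right, y up, looking along -z (the intrinsics and any distortion apply to the point x, -y, -z); pixel columns grow to the right and rows downward; lengths in mm; the calibration is good to about 2 mm. A picture is of the moment at which its call begins: read the wrist's pose just before it. There is no depth.
- close_job(): hands the job in, once; it reports no verdict.
The state is a dict: "time_s": time; "qpos": joint angles; "joint_vel": joint speeds; "effort": joint torques, N m; "tcp_pos": TCP position; "tcp_rot": TCP orientation; "contact_force": force on the tool from outside, world axes, zero at the start; "wrist_torque": the same for the moment, N m; "opening": finger opening in mm.
Only numpy, scipy, OpenCV 4.12 (cv2) and the standard library are available. Lean on these libraries where they do the work, as an engineer would, in place of code of your own. Each camera call takes 0.05 s, during which the arm holds its last target. There are 200 camera calls.

## Working session

There is one attempt and no reset: what is moved stays moved. The work goes in short steps, Python scripts to look and compute and a tool call to move; the robot and the scene stay as the last step left them, time stands still between calls to the robot, and variables do not carry over. Pictures are saved under pics/ and viewed, about 8 in all and at most 12, crops included, and the job is handed in when it is done.

Besides the shell and the picture viewer there is one more tool, called after ">>>" in YAML: its name, and indented under it one key for each argument. play_rows: Moves the arm, as the interface text tells. Its arguments: {"type":"object","properties":{"plan":{"type":"string"},"newtons":{"type":"number"}},"required":["plan"]}

```bash
ls; mkdir -p pics
cat > h.py <<'E'
import numpy as np, cv2
from rig import sense, camera, hold_point_z
def snap(n,f):
    s=sense(); c=camera(n); cv2.imwrite('pics/'+f,c['frame'][:,:,::-1]); 
    np.savez('pics/'+f+'.npz',K=c['K'],E=c.get('extrinsics',c.get('tool_from_camera')),p=s['tcp_pos'],r=s['tcp_rot']); return c
def ray(f,u,v,z):
    "world point at height z for static cam pixel"
    d=np.load('pics/'+f+'.npz');K,E=d['K'],d['E']
    q=np.linalg.inv(K)@[u,v,1]; q=np.array([q[0],-q[1],-q[2]])
    R=E[:3,:3];o=-R.T@E[:3,3];w=R.T@q
    return (o+w*(z-o[2])/w[2]).round(1)
def proj(f,P):
    d=np.load('pics/'+f+'.npz');K,E=d['K'],d['E']
    c=E[:3,:3]@np.array(P,float)+E[:3,3]; q=K@[c[0],-c[1],-c[2]]; return (q[:2]/q[2]).round(1)
E
python3 - <<'E'
from h import *
a=snap('top','t0.png');snap('side','s0.png')
print({k:(v.shape if hasattr(v,'shape') else v) for k,v in a.items()})
print(hold_point_z if not callable(hold_point_z) else hold_point_z(),sense())
E
```

```text
pics
{'frame': (480, 640, 3), 'K': (3, 3), 'extrinsics': (4, 4)}
18.700000000000003 {'time_s': 0.1, 'qpos': array([-1.2566976 ,  0.31165974,  0.01399447,  1.51290324, -0.00440078,
        1.319219  , -0.0272023 ]), 'joint_vel': array([ 7.51553755e-05, -2.70564924e-03,  8.43930467e-04, -4.21283428e-03,
        1.34784557e-03,  1.19549432e-03,  1.11929661e-03]), 'effort': array([ 6.84446240e-04, -3.80851936e+01,  1.46632148e-01, -2.31240660e+01,
        1.23217216e-02,  8.09831457e-03,  2.59716515e-06]), 'tcp_pos': array([191.34331687, 514.93522168, 230.31936752]), 'tcp_rot': array([-1.46529447e-04,  1.76926658e-01,  9.84223447e-01, -1.06930594e-03]), 'contact_force': array([0.13881259, 0.02477601, 0.27365134]), 'wrist_torque': array([-0.02012933,  0.00646387, -0.00283978]), 'opening': 85.3884507949075}
```

View pics/t0.png

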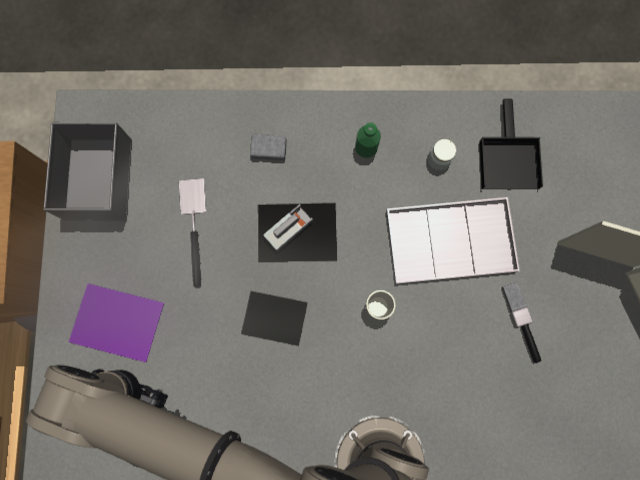

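View pics/s0.png

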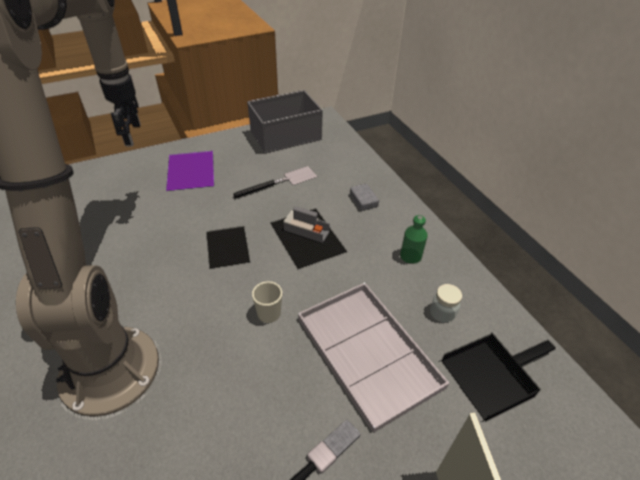

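Top view: the mats are black (297,232), black (275,318) and purple (117,322). By the description the larger black one under the shaker (289,227) is the right one. The tray is at (453,241). Next, a close crop.

Run:
```python
from h import *
a=cv2.imread('pics/t0.png')[195:270,250:345];b=cv2.imread('pics/s0.png')[200:270,265:350]
a=cv2.resize(a,(760,600),interpolation=cv2.INTER_CUBIC)[:, :];b=cv2.resize(b,(680,560),interpolation=cv2.INTER_CUBIC)
im=np.zeros((300,760,3),np.uint8); im[:,:380]=cv2.resize(a,(380,300)); im[:280,400:740]=cv2.resize(b,(340,280)); cv2.imwrite('pics/c0.png',im)
R=lambda *x:ray('t0.png',*x)
print('mat',[R(*p,3) for p in [(258,205),(336,203),(337,260),(259,262)]])
print('small',[R(*p,3) for p in [(250,292),(307,299),(299,345),(242,335)]])
print('tray',[R(*p,25) for p in [(387,209),(508,198),(519,271),(395,284)]])
print('bottle',R(367,155,0),'jar',R(442,168,0),'cup?',R(379,315,0))
```

```text
mat [array([628.8, 301.9,   3. ]), array([634.3, 101. ,   3. ]), array([485.9,  99.1,   3. ]), array([480.7, 296.4,   3. ])]
small [array([404.9, 317.5,   3. ]), array([387.4, 174.6,   3. ]), array([274.2, 193.8,   3. ]), array([298.6, 334.8,   3. ])]
tray [array([613.5, -27.8,  25. ]), array([ 642.6, -337.3,   25. ]), array([ 455.3, -354.1,   25. ]), array([422.7, -43.9,  25. ])]
bottle [764.7  19.    0. ] jar [ 729.5 -176.9    0. ] cup? [347.7  -5.3   0. ]
```

View pics/c0.png

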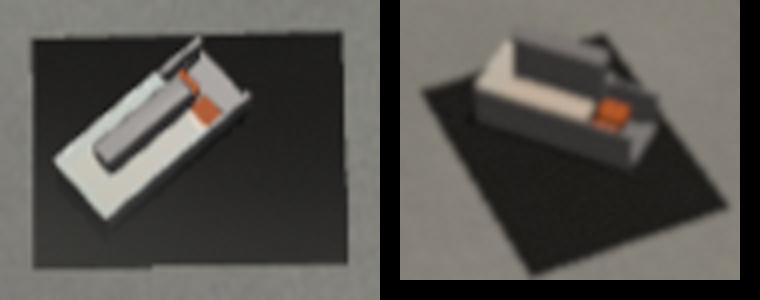

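Run:
```python
from h import *
R=lambda u,v,z:ray('t0.png',250+u/4,195+v/4,z)
c=[R(*p,38) for p in [(55,160),(107,220),(250,97),(198,40)]]
print(c, 'sizes',[np.linalg.norm(c[i]-c[i-1]).round() for i in range(4)])
ctr=sum(c)/4; n=(c[2]+c[3]-c[0]-c[1])[:2]; yaw=np.degrees(np.arctan2(-n[1],-n[0])); print('centre',ctr,'shaker x yaw',yaw)
f=[R(*p,78) for p in [(108,157),(188,88)]]; print('fin ends',f,np.degrees(np.arctan2(*(f[0]-f[1])[[1,0]])),(f[0]+f[1])/2)
# in side view for check
S=lambda u,v,z:ray('s0.png',265+(u-400)/4,200+v/4,z)
f=[S(*p,78) for p in [(516,30),(606,50)]]; print('side fin',f,(f[0]+f[1])/2)
```

```text
[array([543.6, 282.3,  38. ]), array([505.8, 249.4,  38. ]), array([583.9, 161. ,  38. ]), array([620.5, 193.9,  38. ])] sizes [np.float64(117.0), np.float64(50.0), np.float64(118.0), np.float64(49.0)]
centre [563.45 221.65  38.  ] shaker x yaw 131.24094230124942
fin ends [array([538. , 246.5,  78. ]), array([580.8, 198.3,  78. ])] 131.60401304208878 [559.4 222.4  78. ]
side fin [array([541.3, 253.4,  78. ]), array([589.7, 209.2,  78. ])] [565.5 231.3  78. ]
```

>>> play_rows:
  plan: "8.5 -3.7 -1.2 0 0 0 0;8.5 -3.7 -1.2 0 0 0 0;8.5 -3.7 -1.2 0 0 0 0;8.5 -3.7 -1.2 0 0 0 0;8.5 -3.7 -1.2 0 0 0 0"
  newtons: 100

```text
time_s: 0.6
tcp_pos: [344.9, 393.5, 230.9]
tcp_rot: [-0.0, 0.177, 0.984, -0.0]
contact_force: [0.1, 0.8, -0.5]
opening: 84.9
```

>>> play_rows:
  plan: "8.5 -3.7 -1.2 0 0 0 0;8.5 -3.7 -1.2 0 0 0 0;8.5 -3.7 -1.2 0 0 0 0;8.5 -3.7 -1.2 0 0 0 0;8.5 -3.7 -1.2 0 0 0 0"

```text
time_s: 1.1
tcp_pos: [497.3, 273.0, 230.8]
tcp_rot: [-0.0, 0.177, 0.984, -0.0]
contact_force: [0.8, 1.0, -0.2]
opening: 84.8
```

>>> play_rows:
  plan: "8.5 -3.7 -1.2 0 0 0 0;8.5 -3.7 -1.2 0 0 0 0;8.5 0 0 0 0 0 0.12;8.5 0 0 0 0 0 0.12;8.5 0 0 0 0 0 0.12"

```text
time_s: 1.6
tcp_pos: [557.5, 225.4, 230.4]
tcp_rot: [-0.001, 0.353, 0.936, -0.001]
contact_force: [-0.3, 1.0, -0.4]
opening: 84.8
```

>>> play_rows:
  plan: "8.5 0 0 1 0 0 0.132;8.5 0 0 2 0 0 0;8.5 0 0 0 0 0 0;8.5 0 0 0 0 0 0"

```text
time_s: 2.0
tcp_pos: [557.1, 225.9, 200.8]
tcp_rot: [-0.001, 0.411, 0.912, -0.001]
contact_force: [0.2, 0.1, 0.6]
opening: 85.1
```

```bash
cat >> h.py <<'E'
from scipy.spatial.transform import Rotation as Ro
def tool(): 
    s=sense(); return s['tcp_pos'],Ro.from_quat(np.roll(s['tcp_rot'],-1)),s
def to(P,yaw=None):
    "tool-frame shift in cm to world point P, yaw of tool x now, turn about z"
    p,r,s=tool(); x=r.as_matrix()[:,0]; y0=np.degrees(np.arctan2(x[1],x[0]))
    print('at',p.round(1),'yaw',y0.round(1),'tilt z',r.as_matrix()[:,2].round(3),'t',s['time_s'].round(2),'open',s['opening'].round(1),'F',s['contact_force'].round(1),'j',s['qpos'].round(2))
    print('shift cm',(r.inv().apply(np.array(P)-p)/10).round(2), 'turnz', None if yaw is None else round(-np.radians((yaw-y0+180)%360-180),3))
def wray(f,u,v,z):
    d=np.load('pics/'+f+'.npz');K,T=d['K'],d['E'];r=Ro.from_quat(np.roll(d['r'],-1))
    q=np.linalg.inv(K)@[u,v,1]; w=r.apply(T[:3,:3]@[q[0],-q[1],-q[2]]); o=r.apply(T[:3,3])+d['p']
    return (o+w*(z-o[2])/w[2]).round(1)
E
python3 - <<'E'
from h import *
to([560,224,150],131.4); snap('wrist','w0.png')
E
```

```text
Traceback (most recent call last):
  File "h.py", line 21, in to
    print('at',p.round(1),'yaw',y0.round(1),'tilt z',r.as_matrix()[:,2].round(3),'t',s['time_s'].round(2),'open',s['opening'].round(1),'F',s['contact_force'].round(1),'j',s['qpos'].round(2))
                                                                                     ^^^^^^^^^^^^^^^^^
AttributeError: 'float' object has no attribute 'round'
```

```bash
sed -i "s/s\['time_s'\].round(2)/round(s['time_s'],2)/;s/s\['opening'\].round(1)/round(s['opening'],1)/" h.py
python3 - <<'E'
from h import *
to([560,224,150],131.4); snap('wrist','w0.png')
E
```

```text
at [557.1 225.9 200.8] yaw 131.5 tilt z [-0.002 -0.001 -1.   ] t 2.0 open 85.1 F [0.2 0.1 0.6] j [-0.65  0.45  0.35  1.42 -0.15  1.3   0.43]
shift cm [-0.34  0.1   5.08] turnz 0.001
```

View pics/w0.png

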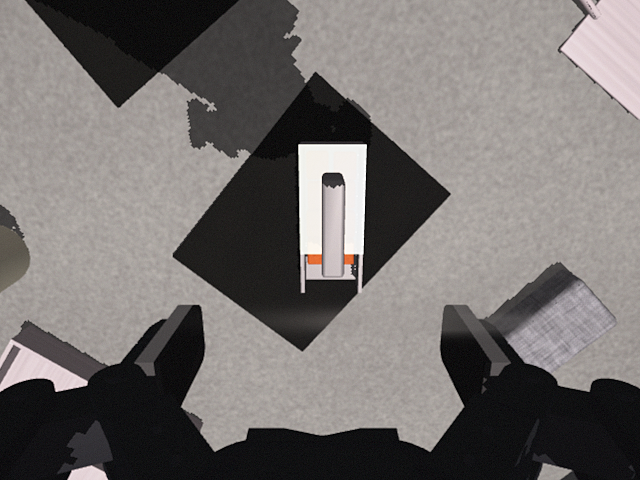

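The fin top runs from (333,185) to (333,277). The roof's rear corners are at (299,144) and (366,144), and the nose wall tips at (303,292) and (361,292).

Run:
```python
from h import *
R=lambda u,v,z:wray('w0.png',u,v,z)
a,b,c,d=[R(*p,38) for p in [(299,144),(366,144),(361,292),(303,292)]]
print(a,b,c,d,'ctr',(a+b+c+d)/4,'w',np.linalg.norm(a-b),'l',np.linalg.norm(a-d))
m=(a+b)/2-(c+d)/2;print('yaw',np.degrees(np.arctan2(m[1],m[0])))
f,g=R(333,173,78),R(333,277,78);print('fin',f,g,np.linalg.norm(f-g),(f+g)/2, np.degrees(np.arctan2(*(f-g)[[1,0]])))
print('mat',[R(*p,3) for p in [(316,72),(450,193),(302,351),(174,256)]])
```

```text
[509.4 253.4  38. ] [546.3 286.   38. ] [624.2 197.2  38. ] [588.7 165.8  38. ] ctr [567.15 225.6   38.  ] w 49.23789191263166 l 118.16196511568353
yaw 131.70603501215496
fin [538.  257.5  78. ] [586.6 203.4  78. ] 72.72393003681802 [562.3  230.45  78.  ] 131.93450788929852
mat [array([483.7, 300.8,   3. ]), array([631.5, 304.2,   3. ]), array([637. , 105.6,   3. ]), array([489.5, 103.1,   3. ])]
```

>>> play_rows:
  plan: "8.5 -0.1 0.25 3.5 0 0 0;8.5 -0.1 0.25 3.5 0 0 0;8.5 0 0 3.5 0 0 0;8.5 0 0 2.5 0 0 0;8.5 0 0 1.3 0 0 0"

```text
time_s: 2.55
tcp_pos: [561.8, 227.6, 56.6]
tcp_rot: [-0.001, 0.411, 0.912, -0.001]
contact_force: [0.1, -0.4, -0.1]
opening: 84.6
```

>>> play_rows:
  plan: "8.5 0 0 1.3 0 0 0;8.5 0 0 0 0 0 0;8.5 0 0 0 0 0 0"

```text
time_s: 2.85
tcp_pos: [563.7, 228.1, 46.5]
tcp_rot: [0.001, 0.411, 0.912, 0.001]
contact_force: [-0.2, 0.5, 0.9]
opening: 84.9
```

>>> play_rows:
  plan: "2.5 0 0 0 0 0 0;2.5 0 0 0 0 0 0;2.5 0 0 0 0 0 0;2.5 0 0 0 0 0 0;2.5 0 0 0 0 0 0"

```text
time_s: 3.35
tcp_pos: [562.7, 227.8, 45.5]
tcp_rot: [0.0, 0.411, 0.912, 0.0]
contact_force: [0.1, -0.1, -0.2]
opening: 25.0
```

Now a look from the wrist to check centring, closing in the rest of the way.

>>> play_rows:
  plan: "1.0 0 0 0 0 0 0;1.0 0 0 0 0 0 0;1.0 0 0 0 0 0 0;1.0 0 0 0 0 0 0;1.0 0 0 0 0 0 0"
  newtons: 100

```text
time_s: 3.85
tcp_pos: [563.1, 228.1, 45.5]
tcp_rot: [0.0, 0.411, 0.912, 0.0]
contact_force: [0.2, 0.9, -1.1]
opening: 14.9
```

>>> play_rows:
  plan: "1.0 0 0 -0.3 0 0 0;1.0 0 0 -0.4 0 0 0;1.0 0 0 -0.6 0 0 0;1.0 0 0 -0.8 0 0 0;1.0 0 0 -1 0 0 0"

```text
time_s: 4.35
tcp_pos: [562.4, 227.5, 76.7]
tcp_rot: [-0.0, 0.411, 0.911, -0.0]
contact_force: [0.5, -0.7, -2.7]
opening: 14.8
```

>>> play_rows:
  plan: "1.0 0 0 -1 0 0 0;1.0 0 0 -1 0 0 0;1.0 0 0 -1 0 0 0;1.0 0 0 -0.6 0 0 0;1.0 0 0 0 0 0 0"

```text
time_s: 4.85
tcp_pos: [563.6, 228.1, 113.8]
tcp_rot: [0.001, 0.411, 0.912, 0.001]
contact_force: [0.8, 0.4, -2.7]
opening: 14.7
```

Run:
```python
from h import *
to([583,-90,125],185); w=snap('wrist','w1.png');s=snap('side','s1.png')
im=np.zeros((480,780,3),np.uint8)
im[:240,:320]=cv2.resize(cv2.imread('pics/w1.png'),(320,240));c=cv2.imread('pics/s1.png')[130:280,220:380];im[:,330:780]=cv2.resize(c,(450,480),interpolation=cv2.INTER_CUBIC);cv2.imwrite('pics/c1.png',im)
```

```text
at [563.6 228.1 113.8] yaw 131.4 tilt z [ 0.002  0.001 -1.   ] t 4.85 open 14.7 F [ 0.8  0.4 -2.7] j [-0.64  0.52  0.33  1.53 -0.18  1.12  0.45]
shift cm [-25.13 -19.59  -1.15] turnz -0.935
```

View pics/c1.png

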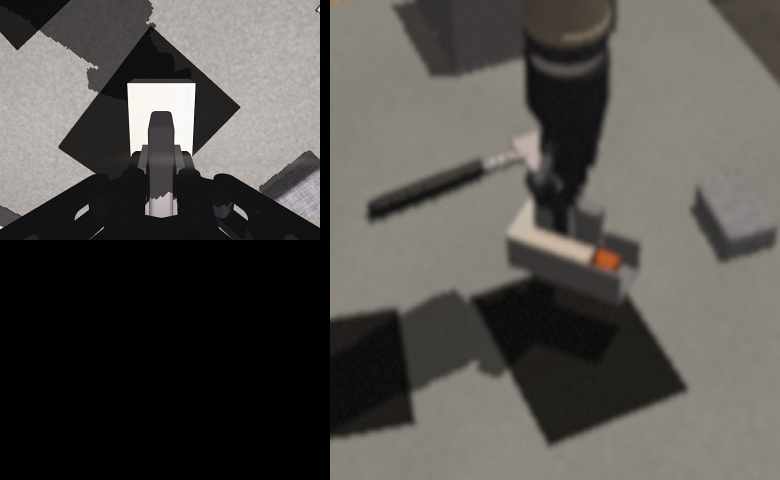

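>>> play_rows:
  plan: "1.0 -0.8 -0.6 0 0 0 0;1.0 -1.6 -1.2 0 0 0 0;1.0 -2 -1.55 0 0 0 0;1.0 -2 -1.55 0 0 0 0;1.0 -2 -1.55 0 0 0 0"

```text
time_s: 5.45
tcp_pos: [569.4, 119.8, 111.7]
tcp_rot: [-0.0, 0.412, 0.911, -0.001]
contact_force: [0.8, -1.0, -2.8]
opening: 14.7
```

>>> play_rows:
  plan: "1.0 -2 -1.55 0 0 0 0;1.0 -2 -1.55 -0.1 0 0 0;1.0 -2 -1.55 -0.1 0 0 0;1.0 -2 -1.55 -0.1 0 0 0;1.0 -2 -1.55 -0.1 0 0 0"

```text
time_s: 5.95
tcp_pos: [577.2, -6.3, 115.7]
tcp_rot: [-0.001, 0.412, 0.911, -0.001]
contact_force: [0.3, 0.1, -3.2]
opening: 14.9
```

>>> play_rows:
  plan: "1.0 -2 -1.5 -0.1 0 0 0;1.0 -2 -1.5 0 0 0 0;1.0 -1.4 -1.1 0 0 0 0;1.0 -0.8 -0.6 0 0 0 0;1.0 -0.3 -0.2 0 0 0 0"

```text
time_s: 6.45
tcp_pos: [583.5, -87.4, 116.9]
tcp_rot: [-0.0, 0.413, 0.911, -0.001]
contact_force: [0.5, 0.3, -2.5]
opening: 14.7
```

>>> play_rows:
  plan: "1.0 0 0 0 0 0 0.06;1.0 0 0 0 0 0 0.11;1.0 0 0 0 0 0 0.11;1.0 0 0 0 0 0 0.11;1.0 0 0 0 0 0 0.11"

```text
time_s: 6.95
tcp_pos: [584.2, -83.3, 116.9]
tcp_rot: [-0.001, 0.625, 0.781, 0.0]
contact_force: [-0.0, 0.1, -3.1]
opening: 14.6
```

>>> play_rows:
  plan: "1.0 0 0 0 0 0 0.11;1.0 0 0 0 0 0 0.11;1.0 0 0 0 0 0 0.11;1.0 0 0 0 0 0 0.11;1.0 0 0 0 0 0 0.11"

```text
time_s: 7.45
tcp_pos: [584.2, -83.2, 116.9]
tcp_rot: [-0.001, 0.813, 0.582, 0.0]
contact_force: [0.1, -1.3, -3.4]
opening: 14.4
```

>>> play_rows:
  plan: "1.0 0 0 0 0 0 0.11;1.0 0 0 0 0 0 0.11;1.0 0 0 0 0 0 0.11;1.0 0 0 0 0 0 0.11;1.0 0 0 0 0 0 0.11"

```text
time_s: 7.95
tcp_pos: [584.3, -83.1, 116.9]
tcp_rot: [-0.001, 0.941, 0.339, 0.0]
contact_force: [-0.3, 0.1, -2.9]
opening: 14.9
```

>>> play_rows:
  plan: "1.0 0 0 0 0 0 0.11;1.0 0 0 0 0 0 0.11;1.0 0 0 0 0 0 0.11;1.0 0 0 0 0 0 0.11;1.0 0 0 0 0 0 0.11"

```text
time_s: 8.45
tcp_pos: [584.3, -82.9, 116.8]
tcp_rot: [-0.001, 0.997, 0.071, -0.0]
contact_force: [0.1, -0.7, -3.7]
opening: 14.7
```

Run:
```python
from h import *
to([583.8,-85.7,120],5.4)
```

```text
at [584.3 -82.9 116.8] yaw 8.2 tilt z [-0.001  0.002 -1.   ] t 8.45 open 14.7 F [ 0.1 -0.7 -3.7] j [-0.48  0.62  0.9   1.59 -0.51  1.19 -0.9 ]
shift cm [-0.09  0.27 -0.32] turnz 0.048
```

>>> play_rows:
  plan: "1.0 -0.1 0.25 -0.3 0 0 0.05;1.0 0 0 0 0 0.08 0;1.0 0 0 0 0 0.08 0;1.0 0 0 0 0 0.08 0;1.0 0 0 0 0 0.08 0"

```text
time_s: 8.95
tcp_pos: [583.4, -85.8, 120.1]
tcp_rot: [-0.008, 0.986, 0.048, 0.16]
contact_force: [0.3, 0.7, -3.5]
opening: 14.8
```

>>> play_rows:
  plan: "1.0 0 0 0 0 0.06 0;1.0 0 0 0 0 0.03 0;1.0 0 0 0 0 0 0;1.0 0 0 0 0 0 0"

```text
time_s: 9.35
tcp_pos: [583.6, -86.5, 120.2]
tcp_rot: [-0.01, 0.978, 0.047, 0.203]
contact_force: [1.0, -1.0, -3.1]
opening: 14.6
```

```bash
cat >> h.py <<'E'
def look(tag):
    to([0,0,0]); 
    for n in ('top','side'):
        f=n[0]+tag+'.png'; im=snap(n,f)['frame']; hsv=cv2.cvtColor(im,cv2.COLOR_RGB2HSV)
        m=cv2.inRange(hsv,(3,120,60),(16,255,255)); k,_,st,ce=cv2.connectedComponentsWithStats(m)
        for i in range(1,k):
            if st[i,4]>5:
                w=ray(f,*ce[i],10); d=w[:2]-[533.5,-190.8]
                print(n,ce[i].round(),'area',st[i,4],'bbox',st[i,:4],'tray xy',[round(d@[.995,.094]),round(d@[-.094,.995])])
E
python3 - <<'E'
from h import *
look('2')
c=cv2.imread('pics/s2.png')[180:420,260:520];cv2.imwrite('pics/c2.png',cv2.resize(c,(650,600),interpolation=cv2.INTER_CUBIC))
E
```

```text
at [583.6 -86.5 120.2] yaw 5.5 tilt z [ 0.396  0.039 -0.917] t 9.35 open 14.6 F [ 1.  -1.  -3.1] j [-0.53  0.33  0.88  1.99 -0.7   0.65 -0.7 ]
shift cm [-57.33 -14.18 -11.74] turnz None
top [ 16. 194.] area 3459 bbox [  0 142  47 162] tray xy [226, 1095]
top [412. 234.] area 48 bbox [409 229   9   9] tray xy [28, 98]
top [  0. 418.] area 6 bbox [  0 417   2   4] tray xy [-327, 1133]
side [124.  12.] area 644 bbox [96  0 56 40] tray xy [36, 2460]
side [221.  44.] area 8719 bbox [147   0 130 103] tray xy [347, 1773]
side [ 6. 76.] area 338 bbox [ 0 52 17 38] tray xy [-602, 1901]
side [132. 131.] area 2891 bbox [ 93 108 101  49] tray xy [-234, 1178]
side [ 11. 151.] area 1145 bbox [  0 110  26  68] tray xy [-629, 1251]
side [351. 298.] area 119 bbox [345 291  12  17] tray xy [47, 141]
side [359. 295.] area 32 bbox [357 291   6   8] tray xy [72, 140]
```

View pics/c2.png

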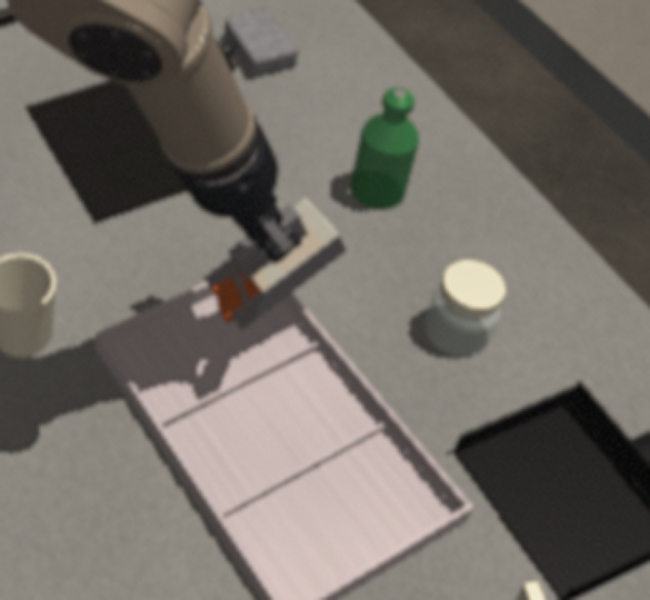

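```bash
cat >> h.py <<'E'
def inside(tag):
    p,r,s=tool(); R=r.as_matrix(); n=R[:,2]; f='s'+tag+'.png'
    print('t',round(s['time_s'],2),'tilt',round(np.degrees(np.arccos(-n[2])),1),'tcp',p.round(1))
    im=snap('side',f)['frame']; m=cv2.inRange(cv2.cvtColor(im,cv2.COLOR_RGB2HSV),(3,110,40),(16,255,255)); m[:200]=0
    o=p+R@[-5,0,42.5-17]; d=np.load('pics/'+f+'.npz');K,E=d['K'],d['E']
    c=-E[:3,:3].T@E[:3,3]; k,lab,st,ce=cv2.connectedComponentsWithStats(m)
    for i in range(1,k):
        if st[i,4]<4: continue
        v,u=np.nonzero(lab==i); q=np.linalg.inv(K)@np.array([u,v,u*0+1]); w=E[:3,:3].T@(q*[[1],[-1],[-1]])
        P=c[:,None]+w*(((o-c)@n)/(n@w)); L=R.T@(P-o[:,None])
        g=ray(f,*ce[i],12); e=g[:2]-[533.5,-190.8]
        print('area',st[i,4],'px',ce[i].round(),'shaker x',np.percentile(L[0],[3,97]).round(),'y',np.percentile(-L[1],[3,97]).round(),'| tray',[round(e@[.995,.094]),round(e@[-.094,.995])])
E
python3 -c "
from h import *
inside('3')"
```

```text
t 9.45 tilt 23.5 tcp [584.4 -87.2 120.6]
area 46 px [359. 295.] shaker x [-40. -28.] y [-11.  12.] | tray [71, 139]
area 130 px [351. 299.] shaker x [-68. -44.] y [-15.  20.] | tray [44, 138]
```

>>> play_rows:
  plan: "1.0 0 0 0 0 0.03 0;1.0 0 0 0 0 0 0;1.0 0 0 0 0 0 0"

```text
time_s: 9.8
tcp_pos: [583.8, -87.9, 120.3]
tcp_rot: [-0.01, 0.975, 0.046, 0.218]
contact_force: [0.1, -1.1, -2.4]
opening: 14.9
```

```bash
python3 -c "
from h import *
inside('4')"
```

```text
t 9.8 tilt 25.2 tcp [583.8 -87.9 120.3]
area 111 px [356. 296.] shaker x [-53. -30.] y [-12.  18.] | tray [62, 140]
area 73 px [330. 317.] shaker x [-127. -109.] y [-11.  12.] | tray [-28, 118]
area 59 px [347. 318.] shaker x [-97. -81.] y [-38. -17.] | tray [5, 95]
```

Two blocks are out and the next row is on its way, so I tip back at once.

>>> play_rows:
  plan: "1.0 0 0 0 0 -0.12 0;1.0 0 0 0 0 -0.12 0;1.0 0 0 0 0 0 0"

```text
time_s: 10.15
tcp_pos: [588.5, -86.6, 121.1]
tcp_rot: [-0.003, 0.994, 0.05, 0.101]
contact_force: [1.1, 0.4, -2.0]
opening: 14.6
```

```bash
python3 -c "
from h import *
inside('5')
c=cv2.imread('pics/s5.png')[240:420,290:470];cv2.imwrite('pics/c5.png',cv2.resize(c,(600,600),interpolation=cv2.INTER_CUBIC))"
```

```text
t 10.15 tilt 11.6 tcp [588.5 -86.6 121.1]
area 86 px [352. 295.] shaker x [-58. -36.] y [-8. 16.] | tray [54, 148]
area 110 px [346. 314.] shaker x [-99. -71.] y [-49.  -9.] | tray [10, 106]
area 67 px [329. 317.] shaker x [-129. -110.] y [-25.  -5.] | tray [-29, 118]
```

View pics/c5.png

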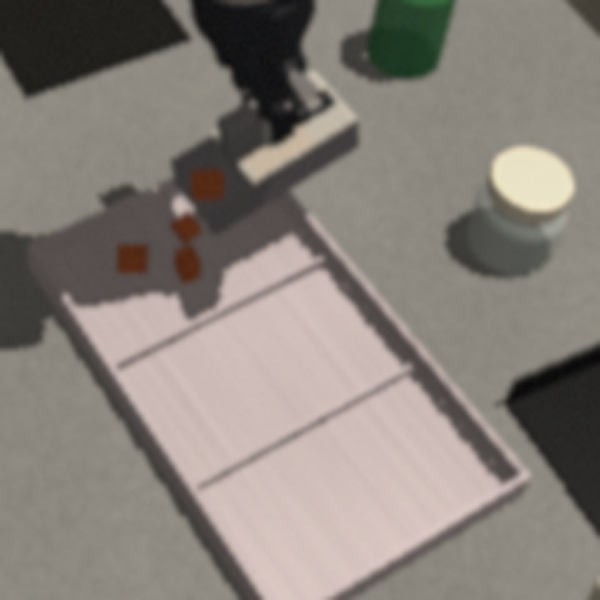

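>>> play_rows:
  plan: "1.0 0 0 0 0 -0.05 0;1.0 0 0.8 0 0 -0.05 0;1.0 0 1.5 0 0 0 0;1.0 0 1.8 0 0 0 0;1.0 0 1.8 0 0 0 0"

```text
time_s: 10.7
tcp_pos: [588.4, -147.3, 120.2]
tcp_rot: [-0.003, 0.998, 0.047, 0.051]
contact_force: [-0.4, 0.4, -3.5]
opening: 14.8
```

>>> play_rows:
  plan: "1.0 0 1.8 0 0 0 0;1.0 0 1.2 0 0 0 0;1.0 0 0.7 0 0 0 0;1.0 0 0.3 0 0 0 0;1.0 0 0 0 0 0 0"

```text
time_s: 11.2
tcp_pos: [592.8, -186.2, 120.3]
tcp_rot: [-0.003, 0.998, 0.047, 0.05]
contact_force: [0.5, 0.2, -3.1]
opening: 14.6
```

```bash
python3 -c "
from h import *
to([593.2,-185.2,120],5.4)
inside('6')"
```

```text
at [ 592.8 -186.2  120.3] yaw 5.4 tilt z [ 0.1    0.01  -0.995] t 11.2 open 14.6 F [ 0.5  0.2 -3.1] j [-0.29  0.6   0.89  1.59 -0.58  1.12 -0.74]
shift cm [ 0.04 -0.09  0.03] turnz -0.0
t 11.2 tilt 5.7 tcp [ 592.8 -186.2  120.3]
area 59 px [329. 317.] shaker x [-123. -105.] y [69. 86.] | tray [-29, 119]
area 53 px [347. 318.] shaker x [-92. -77.] y [44. 65.] | tray [5, 95]
area 97 px [370. 328.] shaker x [-66. -45.] y [-4. 18.] | tray [37, 45]
area 57 px [337. 332.] shaker x [-128. -110.] y [28. 47.] | tray [-35, 75]
```

>>> play_rows:
  plan: "1.0 0 0 0 0 0.1 0;1.0 0 0 0 0 0.1 0;1.0 0 0 0 0 0.08 0;1.0 0 0 0 0 0.03 0"

```text
time_s: 11.65
tcp_pos: [590.6, -185.5, 119.6]
tcp_rot: [-0.011, 0.978, 0.045, 0.203]
contact_force: [-0.3, -0.5, -2.9]
opening: 14.5
```

```bash
python3 -c "
from h import *
inside('7')"
```

```text
t 11.65 tilt 23.5 tcp [ 590.6 -185.5  119.6]
area 60 px [329. 317.] shaker x [-125. -106.] y [ 88. 107.] | tray [-29, 119]
area 50 px [346. 318.] shaker x [-93. -78.] y [60. 78.] | tray [5, 96]
area 55 px [337. 332.] shaker x [-129. -112.] y [46. 65.] | tray [-35, 74]
area 4 px [388. 329.] shaker x [-30. -28.] y [-13.  -8.] | tray [72, 24]
area 74 px [361. 351.] shaker x [-112.  -92.] y [-22.  -4.] | tray [-14, 6]
```

>>> play_rows:
  plan: "1.0 0 0 0 0 0.015 0;1.0 0 0 0 0 0 0"

```text
time_s: 11.9
tcp_pos: [593.1, -185.8, 120.3]
tcp_rot: [-0.01, 0.976, 0.046, 0.211]
contact_force: [0.6, -0.1, -1.4]
opening: 15.1
```

```bash
python3 -c "
from h import *
inside('8')"
```

```text
t 11.9 tilt 24.4 tcp [ 593.1 -185.8  120.3]
area 59 px [329. 317.] shaker x [-128. -109.] y [ 90. 109.] | tray [-29, 119]
area 50 px [346. 318.] shaker x [-96. -81.] y [61. 80.] | tray [5, 96]
area 39 px [386. 327.] shaker x [-37. -28.] y [-14.   7.] | tray [71, 29]
area 55 px [337. 332.] shaker x [-132. -115.] y [48. 67.] | tray [-35, 74]
area 73 px [360. 352.] shaker x [-119. -100.] y [-21.  -4.] | tray [-19, 4]
```

>>> play_rows:
  plan: "1.0 0 0 0 0 0 0;1.0 0 0 0 0 0 0"

```text
time_s: 12.15
tcp_pos: [593.5, -186.3, 120.4]
tcp_rot: [-0.01, 0.976, 0.046, 0.211]
contact_force: [0.4, 0.4, -2.3]
opening: 14.5
```

```bash
python3 -c "
from h import *
inside('9')"
```

```text
t 12.15 tilt 24.3 tcp [ 593.5 -186.3  120.4]
area 60 px [329. 317.] shaker x [-128. -109.] y [ 91. 110.] | tray [-29, 119]
area 50 px [346. 318.] shaker x [-96. -81.] y [62. 81.] | tray [5, 96]
area 94 px [384. 327.] shaker x [-45. -29.] y [-13.  18.] | tray [67, 32]
area 56 px [337. 332.] shaker x [-132. -116.] y [49. 67.] | tray [-35, 74]
area 72 px [360. 352.] shaker x [-120. -100.] y [-20.  -3.] | tray [-19, 4]
```

>>> play_rows:
  plan: "1.0 0 0 0 0 0 0;1.0 0 0 0 0 0 0"

```text
time_s: 12.4
tcp_pos: [593.0, -186.5, 120.3]
tcp_rot: [-0.01, 0.976, 0.046, 0.211]
contact_force: [0.4, 0.6, -2.2]
opening: 14.6
```

```bash
python3 -c "
from h import *
inside('10')"
```

```text
t 12.4 tilt 24.3 tcp [ 593.  -186.5  120.3]
area 60 px [329. 317.] shaker x [-128. -109.] y [ 91. 110.] | tray [-29, 119]
area 50 px [346. 318.] shaker x [-96. -81.] y [62. 81.] | tray [5, 96]
area 119 px [383. 328.] shaker x [-49. -29.] y [-13.  18.] | tray [64, 32]
area 55 px [337. 332.] shaker x [-132. -115.] y [49. 67.] | tray [-35, 74]
area 72 px [360. 352.] shaker x [-119. -100.] y [-20.  -3.] | tray [-19, 4]
```

>>> play_rows:
  plan: "1.0 0 0 0 0 0.02 0;1.0 0 0 0 0 0 0;1.0 0 0 0 0 0 0"

```text
time_s: 12.75
tcp_pos: [592.5, -186.6, 120.2]
tcp_rot: [-0.011, 0.974, 0.045, 0.22]
contact_force: [-0.2, 0.1, -2.9]
opening: 14.7
```

```bash
python3 -c "
from h import *
inside('11')"
```

```text
t 12.75 tilt 25.5 tcp [ 592.5 -186.6  120.2]
area 60 px [329. 317.] shaker x [-128. -109.] y [ 92. 111.] | tray [-29, 119]
area 50 px [346. 318.] shaker x [-96. -81.] y [63. 81.] | tray [5, 96]
area 152 px [381. 329.] shaker x [-57. -31.] y [-13.  17.] | tray [58, 31]
area 54 px [337. 332.] shaker x [-132. -115.] y [50. 68.] | tray [-35, 74]
area 73 px [360. 352.] shaker x [-119.  -99.] y [-19.  -2.] | tray [-19, 4]
```

>>> play_rows:
  plan: "1.0 0 0 0 0 0 0;1.0 0 0 0 0 0 0"

```text
time_s: 13.0
tcp_pos: [593.0, -186.5, 120.4]
tcp_rot: [-0.01, 0.974, 0.046, 0.22]
contact_force: [-0.7, 0.0, -3.2]
opening: 14.6
```

```bash
python3 -c "
from h import *
inside('12')"
```

```text
t 13.0 tilt 25.5 tcp [ 593.  -186.5  120.4]
area 60 px [329. 317.] shaker x [-128. -110.] y [ 92. 111.] | tray [-29, 119]
area 50 px [346. 318.] shaker x [-96. -82.] y [63. 81.] | tray [5, 96]
area 175 px [377. 332.] shaker x [-71. -37.] y [-14.  17.] | tray [46, 29]
area 55 px [337. 332.] shaker x [-133. -116.] y [50. 68.] | tray [-35, 74]
area 72 px [360. 352.] shaker x [-120. -100.] y [-19.  -2.] | tray [-19, 4]
```

>>> play_rows:
  plan: "1.0 0 0 0 0 -0.02 0"

```text
time_s: 13.15
tcp_pos: [592.1, -186.6, 120.0]
tcp_rot: [-0.01, 0.977, 0.045, 0.21]
contact_force: [-0.6, -1.1, -2.2]
opening: 14.8
```

```bash
python3 -c "
from h import *
inside('13')"
```

```text
t 13.15 tilt 24.3 tcp [ 592.1 -186.6  120. ]
area 60 px [329. 317.] shaker x [-127. -108.] y [ 91. 110.] | tray [-29, 119]
area 50 px [346. 318.] shaker x [-95. -80.] y [62. 80.] | tray [5, 96]
area 55 px [337. 332.] shaker x [-131. -114.] y [49. 67.] | tray [-35, 74]
area 89 px [375. 330.] shaker x [-62. -42.] y [-5. 18.] | tray [46, 35]
area 70 px [360. 352.] shaker x [-117.  -98.] y [-20.  -3.] | tray [-18, 5]
area 70 px [371. 356.] shaker x [-101.  -86.] y [-43. -22.] | tray [-2, -15]
```

Middle bay now has two, and three blocks remain inside. I tip back and move to the far bay.

>>> play_rows:
  plan: "1.0 0 0 0 0 -0.12 0;1.0 0 0 0 0 -0.12 0;1.0 0 0 0 0 -0.08 0;1.0 0 0 0 0 0 0"

```text
time_s: 13.6
tcp_pos: [596.8, -184.6, 120.2]
tcp_rot: [-0.001, 0.997, 0.05, 0.053]
contact_force: [0.6, 0.7, -2.9]
opening: 14.9
```

```bash
python3 -c "
from h import *
inside('14')"
```

```text
t 13.6 tilt 6.1 tcp [ 596.8 -184.6  120.2]
area 60 px [329. 317.] shaker x [-127. -108.] y [70. 88.] | tray [-29, 119]
area 54 px [346. 318.] shaker x [-96. -80.] y [44. 65.] | tray [5, 95]
area 32 px [385. 322.] shaker x [-28. -22.] y [-11.  17.] | tray [77, 42]
area 57 px [337. 332.] shaker x [-132. -114.] y [28. 47.] | tray [-35, 75]
area 143 px [361. 357.] shaker x [-122. -100.] y [-58. -18.] | tray [-22, -7]
area 71 px [371. 356.] shaker x [-102.  -87.] y [-58. -37.] | tray [-2, -16]
```

>>> play_rows:
  plan: "1.0 0 0.8 0 0 0 0;1.0 0 1.5 0 0 0 0;1.0 0 1.8 0 0 0 0;1.0 0 1.8 0 0 0 0;1.0 0 1.8 0 0 0 0"

```text
time_s: 14.15
tcp_pos: [598.4, -265.3, 120.6]
tcp_rot: [-0.003, 0.998, 0.045, 0.053]
contact_force: [0.8, 0.0, -2.5]
opening: 14.8
```

>>> play_rows:
  plan: "1.0 0 1.3 0 0 0 0;1.0 0 0.7 0 0 0 0;1.0 0 0.2 0 0 0 0;1.0 0 0 0 0 0 0;1.0 0 0 0 0 0 0"

```text
time_s: 14.65
tcp_pos: [602.5, -283.7, 120.1]
tcp_rot: [-0.003, 0.997, 0.048, 0.052]
contact_force: [0.2, 0.3, -2.8]
opening: 14.9
```

```bash
python3 -c "
from h import *
to([602.6,-284.7,120],5.4)
inside('15')
c=cv2.imread('pics/s15.png')[270:450,290:470];cv2.imwrite('pics/c15.png',cv2.resize(c,(600,600),interpolation=cv2.INTER_CUBIC))"
```

```text
at [ 602.5 -283.7  120.1] yaw 5.5 tilt z [ 0.104  0.011 -0.994] t 14.65 open 14.9 F [ 0.2  0.3 -2.8] j [-0.07  0.68  0.85  1.45 -0.62  1.18 -0.61]
shift cm [0.   0.1  0.01] turnz 0.001
t 14.65 tilt 6.0 tcp [ 602.5 -283.7  120.1]
area 59 px [329. 317.] shaker x [-124. -105.] y [168. 185.] | tray [-29, 119]
area 50 px [346. 318.] shaker x [-92. -77.] y [144. 163.] | tray [5, 96]
area 55 px [337. 331.] shaker x [-128. -110.] y [128. 146.] | tray [-34, 76]
area 227 px [365. 357.] shaker x [-117.  -86.] y [40. 79.] | tray [-15, -11]
area 46 px [412. 359.] shaker x [-28. -23.] y [-14.  19.] | tray [73, -67]
```

View pics/c15.png

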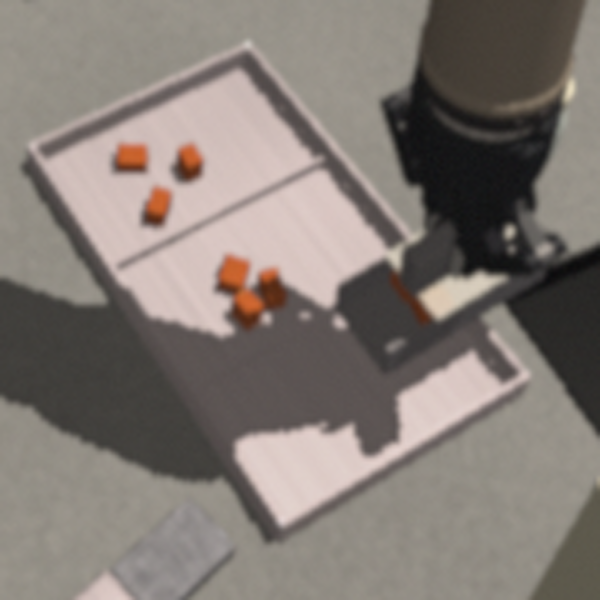

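Picture 8: three blocks lie in each of the near and middle bays, and two are left at the roof edge (408,298 in the crop). I now pour them into the far bay.

>>> play_rows:
  plan: "1.0 0 0 0 0 0.1 0;1.0 0 0 0 0 0.1 0;1.0 0 0 0 0 0.1 0;1.0 0 0 0 0 0.06 0;1.0 0 0 0 0 0.02 0"

```text
time_s: 15.2
tcp_pos: [599.9, -284.8, 119.7]
tcp_rot: [-0.012, 0.97, 0.044, 0.24]
contact_force: [0.1, -0.6, -2.6]
opening: 14.6
```

>>> play_rows:
  plan: "1.0 0 0 0 0 0 0;1.0 0 0 0 0 0 0;1.0 0 0 0 0 0 0;1.0 0 0 0 0 0.02 0;1.0 0 0 0 0 0 0"

```text
time_s: 15.7
tcp_pos: [602.2, -284.9, 120.1]
tcp_rot: [-0.012, 0.967, 0.046, 0.249]
contact_force: [-0.6, 0.4, -2.7]
opening: 14.8
```

>>> play_rows:
  plan: "1.0 0 0 0 0 0 0;1.0 0 0 0 0 0.03 0;1.0 0 0 0 0 0 0;1.0 0 0 0 0 0 0;1.0 0 0 0 0 0 0"

```text
time_s: 16.2
tcp_pos: [602.6, -285.0, 120.5]
tcp_rot: [-0.012, 0.963, 0.046, 0.264]
contact_force: [-0.2, -0.5, -3.0]
opening: 14.5
```

```bash
python3 -c "
from h import *
inside('16')"
```

```text
t 16.2 tilt 30.6 tcp [ 602.6 -285.   120.5]
area 57 px [347. 318.] shaker x [-100.  -83.] y [167. 187.] | tray [6, 97]
area 59 px [329. 317.] shaker x [-132. -113.] y [197. 216.] | tray [-29, 119]
area 54 px [337. 331.] shaker x [-137. -118.] y [157. 174.] | tray [-34, 76]
area 221 px [365. 357.] shaker x [-126.  -93.] y [ 60. 101.] | tray [-15, -10]
area 194 px [409. 367.] shaker x [-60. -40.] y [-15.  19.] | tray [54, -77]
```

>>> play_rows:
  plan: "1.0 0 0 0 0 0 0;1.0 0 0 0 0 0 0;1.0 0 0 0 0 0.03 0;1.0 0 0 0 0 0 0;1.0 0 0 0 0 0 0"

```text
time_s: 16.75
tcp_pos: [602.0, -285.2, 120.3]
tcp_rot: [-0.013, 0.959, 0.045, 0.278]
contact_force: [0.1, -0.4, -1.8]
opening: 14.5
```

```bash
python3 -c "
from h import *
inside('17')"
```

```text
t 16.75 tilt 32.3 tcp [ 602.  -285.2  120.3]
area 66 px [329. 317.] shaker x [-133. -113.] y [200. 219.] | tray [-28, 119]
area 55 px [337. 331.] shaker x [-138. -119.] y [159. 176.] | tray [-34, 75]
area 222 px [365. 357.] shaker x [-126.  -93.] y [ 62. 103.] | tray [-15, -10]
area 155 px [398. 383.] shaker x [-96. -79.] y [-26.  12.] | tray [10, -96]
```

>>> play_rows:
  plan: "1.0 0 0 0 0 0 0;1.0 0 0 0 0 0 0;1.0 0 0 -1 0 -0.05 0;1.0 0 0 -1 0 -0.1 0;1.0 0 0 0 0 -0.12 0"

```text
time_s: 17.3
tcp_pos: [590.4, -288.4, 139.6]
tcp_rot: [-0.006, 0.988, 0.044, 0.146]
contact_force: [1.5, -0.9, -2.2]
opening: 14.9
```

>>> play_rows:
  plan: "1.0 0 0 0 0 -0.12 0;1.0 0 0 0 0 -0.12 0;1.0 0 0 0 0 -0.05 0;1.0 0 0 0 0 0 0"

```text
time_s: 17.7
tcp_pos: [595.1, -283.8, 136.5]
tcp_rot: [-0.0, 0.999, 0.05, 0.003]
contact_force: [0.7, 0.4, -1.7]
opening: 14.8
```

```bash
python3 -c "
from h import *
inside('18')
to([588,-85,140],8)
c=cv2.imread('pics/s18.png')[270:450,290:470];cv2.imwrite('pics/c18.png',cv2.resize(c,(600,600),interpolation=cv2.INTER_CUBIC))"
```

```text
t 17.7 tilt 0.3 tcp [ 595.1 -283.8  136.5]
area 60 px [329. 317.] shaker x [-123. -105.] y [152. 169.] | tray [-29, 119]
area 50 px [346. 318.] shaker x [-92. -77.] y [130. 149.] | tray [5, 96]
area 55 px [337. 331.] shaker x [-128. -110.] y [113. 130.] | tray [-34, 75]
area 223 px [365. 357.] shaker x [-117.  -86.] y [28. 66.] | tray [-15, -11]
area 176 px [394. 385.] shaker x [-103.  -75.] y [-47. -17.] | tray [1, -96]
at [ 593.2 -285.1  136.7] yaw 5.5 tilt z [ 0.005  0.    -1.   ] t 17.75 open 14.5 F [-0.9 -0.4 -1.9] j [-0.06  0.71  0.85  1.35 -0.53  1.31 -0.68]
shift cm [  1.41 -19.96  -0.32] turnz -0.043
```

View pics/c18.png

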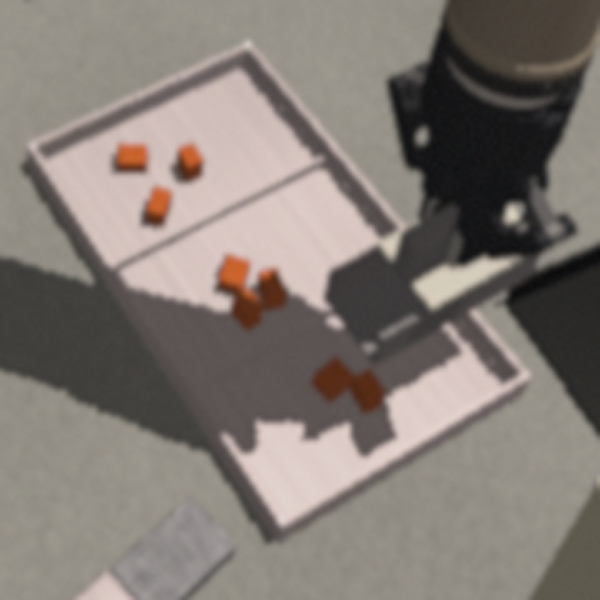

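>>> play_rows:
  plan: "1.0 0.1 -1.5 0 0 0 0;1.0 0.1 -3 0 0 0 0;1.0 0.1 -4 0 0 0 0;1.0 0.1 -4 0 0 0 0;1.0 0.1 -4 0 0 0 0"

```text
time_s: 18.25
tcp_pos: [580.0, -120.7, 137.7]
tcp_rot: [-0.001, 0.999, 0.045, 0.003]
contact_force: [0.0, -0.9, -1.8]
opening: 14.8
```

>>> play_rows:
  plan: "1.0 0.2 -4 0 0 0 0;1.0 0.2 -4 0 0 0 0;1.0 0.2 -4 0 0 0 0;1.0 0.2 -4 0 0 0 0;1.0 0.1 -4 0 0 0 0"

```text
time_s: 18.75
tcp_pos: [570.6, 79.2, 138.0]
tcp_rot: [-0.001, 0.999, 0.046, 0.003]
contact_force: [1.2, -0.1, -3.0]
opening: 14.6
```

>>> play_rows:
  plan: "1.0 0.1 -4 0 0 0 0;1.0 0.1 -4 0 0 0 0;1.0 0.1 -2.7 0 0 0 0;1.0 0.1 -1.5 0 0 0 0;1.0 0 0 0 0 0 0"

```text
time_s: 19.25
tcp_pos: [563.4, 202.7, 137.4]
tcp_rot: [-0.001, 0.999, 0.048, 0.002]
contact_force: [-0.0, -0.1, -1.5]
opening: 14.7
```

```bash
python3 -c "
from h import *
to([564,202,46.5],5.4)"
```

```text
at [563.4 202.7 137.4] yaw 5.6 tilt z [ 0.005  0.003 -1.   ] t 19.25 open 14.7 F [-0.  -0.1 -1.5] j [-0.95  0.6   0.88  1.54 -0.48  1.23 -1.46]
shift cm [0.01 0.09 9.09] turnz 0.003
```

>>> play_rows:
  plan: "1.0 0 0 2 0 -0.005 0;1.0 0 0 2.5 0 0 0;1.0 0 0 2 0 0 0;1.0 0 0 1.3 0 0 0;1.0 0 0 0.7 0 0 0"

```text
time_s: 19.75
tcp_pos: [564.0, 197.7, 51.7]
tcp_rot: [0.001, 0.999, 0.045, -0.001]
contact_force: [-0.4, 0.5, -2.4]
opening: 14.5
```

>>> play_rows:
  plan: "1.0 0 0 0.3 0 0 0;1.0 0 0 0.3 0 0 0;1.0 0 0 0 0 0 0;1.0 0 0 0 0 0 0"

```text
time_s: 20.15
tcp_pos: [564.9, 200.7, 47.2]
tcp_rot: [-0.0, 0.999, 0.047, 0.001]
contact_force: [0.0, 1.4, -2.1]
opening: 14.7
```

>>> play_rows:
  plan: "1.0 0 0 0.1 0 0 0;1.0 0 0 0.08 0 0 0;1.0 0 0 0 0 0 0"

```text
time_s: 20.45
tcp_pos: [564.7, 200.7, 45.4]
tcp_rot: [-0.0, 0.999, 0.047, 0.0]
contact_force: [-0.2, -0.6, 0.3]
opening: 14.7
```

>>> play_rows:
  plan: "2.5 0 0 0 0 0 0;2.5 0 0 0 0 0 0;4 0 0 0 0 0 0;6 0 0 0 0 0 0;6 0 0 0 0 0 0"

```text
time_s: 20.95
tcp_pos: [564.4, 200.6, 44.8]
tcp_rot: [-0.0, 0.999, 0.047, 0.0]
contact_force: [0.7, -0.0, -0.3]
opening: 59.6
```

>>> play_rows:
  plan: "6 0 0 -1 0 0 0;6 0 0 -2 0 0 0;6 0 0 -3 0 0 0;6 0 0 -4 0 0 0;6 0 0 -4 0 0 0"

```text
time_s: 21.45
tcp_pos: [564.0, 200.3, 186.6]
tcp_rot: [0.0, 0.999, 0.047, -0.0]
contact_force: [1.8, -0.4, -0.5]
opening: 59.7
```

>>> play_rows:
  plan: "6 -3 0 -2 0 0 0;6 -3 0 0 0 0 0;6 -3 0 0 0 0 0;6 0 0 0 0 0 0"

```text
time_s: 21.85
tcp_pos: [470.9, 192.0, 204.9]
tcp_rot: [-0.001, 0.999, 0.047, -0.002]
contact_force: [0.2, 0.2, -0.4]
opening: 60.0
```

```bash
python3 -c "
from h import *
look('9'); 
im=np.zeros((600,800,3),np.uint8)
im[:300,:]=cv2.resize(cv2.imread('pics/t9.png')[150:315,230:670],(800,300));im[300:]=cv2.resize(cv2.imread('pics/s9.png')[190:430,190:510],(800,600))[:300*2:2];cv2.imwrite('pics/c9.png',im)"
```

```text
at [470.9 192.  204.9] yaw 5.4 tilt z [-0.005  0.003 -1.   ] t 21.85 open 60.0 F [ 0.2  0.2 -0.4] j [-1.17  0.35  0.98  1.69 -0.31  1.27 -1.6 ]
shift cm [-48.6   14.72  20.66] turnz None
top [ 16. 196.] area 3523 bbox [  0 142  47 162] tray xy [219, 1094]
top [490. 237.] area 97 bbox [483 232  15  13] tray xy [1, -99]
top [459. 241.] area 44 bbox [455 239   9   6] tray xy [-3, -20]
top [416. 243.] area 34 bbox [413 241   7   5] tray xy [4, 90]
top [451. 248.] area 55 bbox [447 244   9  10] tray xy [-18, 3]
top [463. 250.] area 37 bbox [459 247   8   7] tray xy [-26, -26]
top [407. 257.] area 52 bbox [403 252   9  10] tray xy [-29, 116]
top [425. 257.] area 42 bbox [421 253   9   9] tray xy [-34, 71]
side [222.   2.] area 229 bbox [190   0  55   7] tray xy [575, 2344]
side [152.  97.] area 14157 bbox [ 46  41 208 121] tray xy [-100, 1397]
side [  2. 166.] area 90 bbox [  0 152   6  26] tray xy [-664, 1172]
side [329. 317.] area 58 bbox [325 314   9   7] tray xy [-28, 120]
side [346. 318.] area 49 bbox [344 314   6  10] tray xy [6, 97]
side [337. 331.] area 52 bbox [334 327   7  10] tray xy [-33, 77]
side [365. 357.] area 210 bbox [356 347  19  21] tray xy [-15, -9]
side [394. 385.] area 161 bbox [384 378  21  15] tray xy [2, -95]
```

View pics/c9.png

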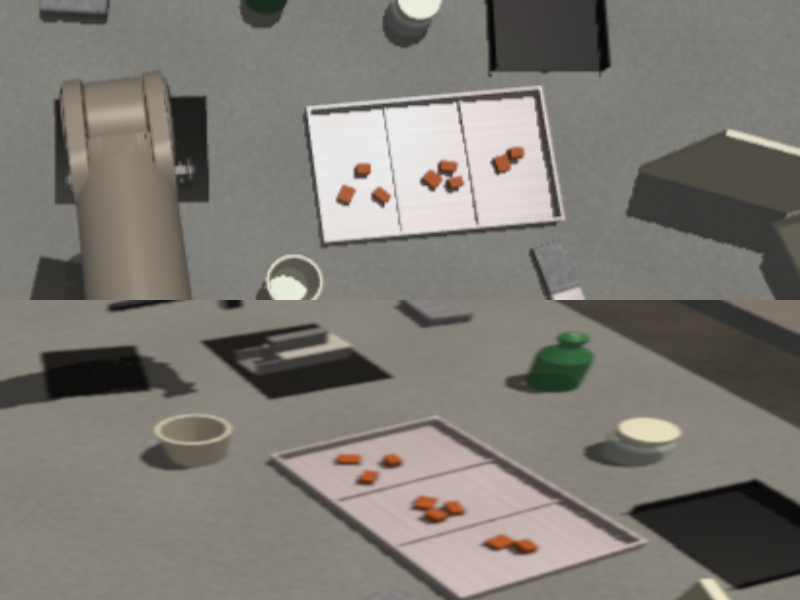

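```bash
python3 -c "
from rig import close_job; print(close_job())"
```

```text
the job is handed in; nothing more can be done
None
```

All eight blocks are in the tray and the empty shaker is back on its mat. The job is handed in, at about 22 s of the 72 s allowed.

- **How:** I gripped the shaker by its fin and lifted it level. I poured in three tilts of about 25 to 32 degrees, nose towards the robot, one over each bay, tipping back to stop the flow between bays.
- **Blocks:** The last top and side pictures show three, three and two blocks in the bays. All are lying on the tray floor, and none looks stacked. By measurement they are well clear of the ribs.
- **Shaker:** In the last side picture it stands upright on its mat. By the release pose it is within about 5 mm of the mat's centre. In the top picture the arm hides it.
- **Rest of the bench:** The gripper was open and clear at the end. The bottle, jar, dustpan and scrub brush looked undisturbed. The scraper was not in the last crops, but no move went near it.
- **Disagreements:** The first top and wrist measurements of the fin differed by about 5 mm; I used a point between them, and the grasp held. The side view had been up to 9 mm off the top view. In the first bay three blocks came out where I had seen two; that still left enough for the others.

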